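# Close the gluing jig and hold a gaping spring clip over its edge

### The arm

A 7-joint arm with a two-finger parallel gripper is mounted at the origin on a cart in front of the work surface, level with it; the furniture and walls round the work are solid. World frame = base frame: x ahead of the robot, y to its left, z up, the work surface at z = 0. Lengths are in m, angles in rad, forces in N, time in s.
With the tool pointing down it reaches from about 0.425 to 0.825 m from the base axis. Payload 3.6 kg.
Tool frame: the origin (TCP) lies on the centre line of the jaws, within the pads' length; the fingertips stand 25 mm ahead of it and the grasp point (between the pads) lies 6 mm ahead of it; z points along the fingers, y is the line along which they close (so a half turn about z gives the same grasp; the last joint's range is limited). The gripper opens to 85 mm and grips with 20 to 120 N. Pads are 22 mm wide; open, the fingers measure 114 mm over their backs; the gripper's body (76 mm by 85 mm) begins 54 mm behind the grasp point. The pads swing forward as they close: fully open they stand 13 mm farther back than shut.
Start: joints at [1.093, 0.615, -0.013, 1.423, 0.008, 1.103, -0.04], TCP at [0.284, -0.585, 0.256] pointing down, gripper open.
Joint ranges: [-3.12, 3.12], [-0.3, 2.06], [-1.34, 1.32], [0.26, 2.42], [-1.36, 4.5], [0.01, 1.98], [-2.84, 2.84]. Speed limits (rad/s): [2.79, 2.79, 3.14, 3.14, 3.14, 3.14, 3.14].

### API

Orientations are given as a rotation vector (axis times angle).
In Python, from bench import status, vision, job gives the robot as it stands.
- The arm moves only by the tool apply_moves, never from a script. Its argument "targets" is a list of rows, each a list of 5 numbers: the finger opening in mm, from 0 to 85.4, then the shift along the tool's x, y, z in units of 25 mm (1.0 is 25 mm), then the turn about the tool's z in rad. A call has 1 to 8 rows; each row is the pose to reach, as a shift and turn from the pose commanded when the call began, along the tool's axes at that moment; what a row does not reach only later rows make up. A row lasts 1/8 s, in which the tool goes at most 62.5 mm and 10.7 degrees, less where a joint would pass 70% of its speed; a pose out of reach is approached as far as the arm can. A call with a gripper value outside its range is refused whole. The fingers move at their own pace and stop on an object; "squeeze" is the grip in N (left out, the last holds). Time passes only in rows, so rows that repeat a pose let the fingers close. It gives the time, the measured TCP pose, the force, the opening and the grip force at its end, in the units of the state.
- status.state(): the state, without advancing time (a new reading comes with each control period).
- vision.capture(name): name is "side" or "top"; returns the picture (400x640x3 uint8, red, green, blue); there is no depth.
- vision.get_calibration(name): a dict with "fx", "fy", "cx", "cy" (pixels), "pose" (4x4, takes a point from camera to world coordinates). Camera axes: x right, y down, z forward; pixel columns grow to the right and rows downward; lengths in m; the calibration is good to about 2 mm. A picture is of the moment at which its call begins. get_calibration takes no time and is no camera call.
- job.finish_job(): hands the job in; it is judged then, once.
The state is a dict: "time_s": time; "q": joint angles; "joint_vel": joint speeds; "joint_torque": joint torques, N m; "eef_pos": TCP position; "tool_rot": TCP orientation; "contact_force": force on the tool from outside, world axes, zero at the start; "ft_torque": the same for the moment, N m; "finger_gap": finger opening in m; "grasp_force": force on a finger pad.
Only numpy, scipy, OpenCV 4.12 (cv2) and the standard library are available. Lean on these libraries where they do the work, as an engineer would, in place of code of your own. Each camera call takes 0.05 s, during which the arm holds its last target. There are 200 camera calls.

### The job

Swing the hinged front board of the gluing jig up until it lies flat against the upright backing board. Then squeeze the orange-handled spring clip open, lift it off its rack strip and lower its gaping jaws over the top edge of the two boards at the blue mark, one jaw tip well down on either side, the clip touching neither board, so that I can slip packing pieces in before it bites. Finish like that, still holding the clip squeezed wide open over the edge; leave the tape measure, pencil and sanding block where they are.

Things in the scene. Friction and masses are not known exactly. Their poses are not given: they have to be found in the camera images.
- jig: Gluing jig, fixed. Plywood base 150 x 170 x 18 mm (from 105 mm in front of the origin to 45 mm behind it); upright brown backing board 8 mm thick, 150 mm wide along y, its top 130 mm above the bench, its front face in the plane x = 0 of the jig. Origin on the bench under the middle of that front face; -x points to the side where the front board opens, y runs along the boards, z up.
- jig_edge (a point): Middle of the top edge of the two boards once they lie together (130 mm above the bench), at the 10 mm wide blue mark painted across both top edges and down the front board; axes as the jig's. The closed pair of boards is 16 mm thick: x from -8 to +8 mm about this point.
- flap (a joint): Angle of the pale front board (8 mm thick, 150 mm wide, 0.12 kg), hinged along y at its foot: 0 = upright, flat against the backing board (stop); grows as it leans out to the jig's -x side, up to 1.15. The hinge is stiff: the board stays where it is left, and 2 to 4 N at its rim move it.
- flap_hinge (a point): Hinge axis of the front board (along the jig's y), 4 mm in front of the jig's origin and 22 mm above the bench.
- flap_rim (a point): Middle of the top edge of the front board, mid-thickness, 108 mm from the hinge axis; moves with the board.
- clip_rack: Clip rack, fixed: dark base 80 x 170 x 18 mm with two low rails, and in its middle an upright aluminium strip 6 mm thick (x), 150 mm long (y), top 100 mm above the bench. Origin under its centre on the bench, y along the strip.
- clip: Spring clip, 90 g, about 105 mm tall and 22 mm wide, loose; at the start it sits astride the rack's strip, jaws down and handles up. Origin at its pivot pin (14 mm thick; it rests on the strip's top). The body axes belong to half A and turn with it (y along the pin).
- handle_a (a point): Centre of the rounded orange handle end (10 mm thick, 22 mm wide) of half A, 50 mm above and 22 mm to the side of the pivot when parked. Squeezing the two handle ends toward each other opens the jaws.
- handle_b (a point): The same point of half B, on the other side. When parked the ends measure 54 mm over their outsides; squeezed to the stop, 21 mm, and they then stand 5 mm higher above the pivot. Pressing force there about 4 N at first, 10 N at the stop.
- jaw_a (a point): Inner face of the orange jaw tip (round, 10 mm thick) of half A, 45 mm below and 3 mm to the side of the pivot when parked; squeezed to the stop it is about 42 mm below and 16 mm to the side.
- jaw_b (a point): The same point of half B.
- clip_gape (a joint): Opening angle between the clip's halves: 0 = jaws 6 mm apart (as parked on the strip), about 20 mm apart at 0.3, 24 mm at 0.4, 33 mm at 0.62 (stop). A spring closes it.
- tape_measure: Yellow tape measure, 38 x 102 x 65 mm, bystander. Origin under its centre.
- pencil: Red pencil, 158 mm long, bystander. Origin under its centre.
- sanding_block: Cork-coloured sanding block, 60 x 111 x 30 mm, bystander. Origin under its centre.
There are look-alikes about, which are no part of the job. Leave any green look-alike of the clip alone.

How it is judged:
By the outcome, as a careful person would: the job done as asked, in the order asked, and still so for the second after the job is handed in, while the arm keeps its last pose, push and grip.
It also fails if it takes over 51 s, if anything falls off the work surface, if the arm or the gripper's body presses on something with over 40 N, if the wrist force passes 120 N, or if a joint passes its speed limit or range.

## Working session

There is one attempt and no reset: what is moved stays moved. The work goes in short steps, Python scripts to look and compute and a tool call to move; the robot and the scene stay as the last step left them, time stands still between calls to the robot, and variables do not carry over. Pictures are saved under pics/ and viewed, at most 10 in all, crops included, and the job is handed in when it is done.

Besides the shell and the picture viewer there is one more tool, called after "Call:" by a JSON object that holds its "fn" and its "kwargs". apply_moves: Moves the arm, as the interface text tells. Its arguments: {"type":"object","properties":{"targets":{"type":"array","items":{"type":"array","items":{"type":"number"}}},"squeeze":{"type":"number"}},"required":["targets"]}

```bash
mkdir -p pics; ls
python3 - <<'E'
from bench import status, vision
import cv2, numpy as np
np.set_printoptions(precision=4,suppress=True)
s=status.state(); print(s)
for n in("side","top"):
    im=vision.capture(n); cv2.imwrite(f"pics/{n}0.png",im[:,:,::-1]); c=vision.get_calibration(n); print(n,c)
E
```

```text
pics
{'time_s': 0.0, 'q': array([ 1.0925,  0.6159, -0.0127,  1.4249,  0.0081,  1.1034, -0.0404]), 'joint_vel': array([-0.001 ,  0.0005, -0.0007, -0.0017, -0.0007,  0.0028, -0.0001]), 'joint_torque': array([  0.0003, -46.9211,   0.2592, -17.1032,   0.01  ,   0.0097,
        -0.    ]), 'eef_pos': array([ 0.2835, -0.5841,  0.2551]), 'tool_rot': array([-3.0593, -0.7032,  0.0009]), 'contact_force': array([ 0.6693,  0.7366, -0.7989]), 'ft_torque': array([-0.0025, -0.0244,  0.0279]), 'grasp_force': 0.0, 'finger_gap': 0.0859372111378426}
side {'fx': 470.29971988550386, 'fy': 470.29971988550386, 'cx': 319.5760593920988, 'cy': 201.78482212826717, 'pose': array([[-0.9446, -0.1789,  0.2751,  0.1928],
       [-0.3282,  0.5198, -0.7887,  0.8109],
       [-0.0019, -0.8353, -0.5498,  0.7624],
       [ 0.    ,  0.    ,  0.    ,  1.    ]])}
top {'fx': 365.67621538249136, 'fy': 365.67621538249136, 'cx': 317.8590673729981, 'cy': 199.50884051008228, 'pose': array([[-0.1864, -0.9624,  0.1977,  0.347 ],
       [-0.9825,  0.1824, -0.0383, -0.0918],
       [ 0.0008, -0.2014, -0.9795,  0.9756],
       [ 0.    ,  0.    ,  0.    ,  1.    ]])}
```

View pics/side0.png

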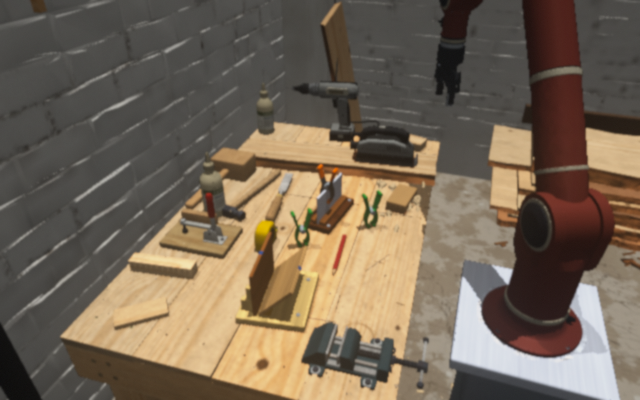

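View pics/top0.png

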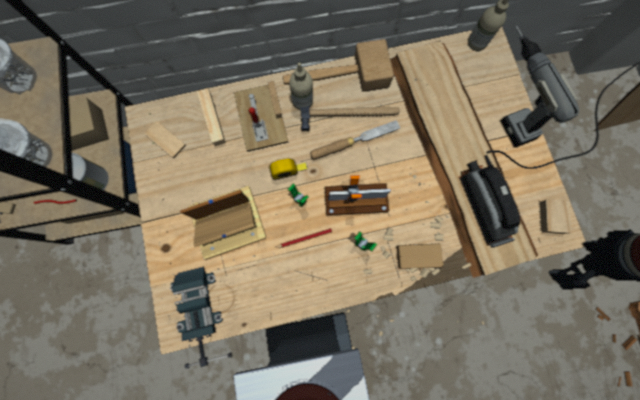

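Side view: orange clip on the rack at (327,180), with green look-alikes at (303,230) and (372,208). The jig is at (275,290), with its flap leaning towards the robot. Top view: orange clip at (353,187), green ones at (298,194) and (363,241), jig at (225,225). The orange-handled one astride the strip fits the description, and I'll confirm it in an enlarged crop.

```bash
cat > h.py <<'E'
import cv2, numpy as np
from bench import status, vision
np.set_printoptions(precision=4,suppress=True)
def cal(n):
    c=vision.get_calibration(n); return c,np.array(c["pose"])
def ray(n,u,v):
    c,P=cal(n); d=P[:3,:3]@np.array([(u-c["cx"])/c["fx"],(v-c["cy"])/c["fy"],1]); return P[:3,3],d/np.linalg.norm(d)
def onz(n,u,v,z):
    o,d=ray(n,u,v); return o+d*(z-o[2])/d[2]
def proj(n,p):
    c,P=cal(n); q=P[:3,:3].T@(np.asarray(p)-P[:3,3]); return np.array([c["fx"]*q[0]/q[2]+c["cx"],c["fy"]*q[1]/q[2]+c["cy"]])
def tri(a,b):  # a=(u,v) side, b=(u,v) top
    o1,d1=ray("side",*a); o2,d2=ray("top",*b)
    t=np.linalg.lstsq(np.c_[d1,-d2],o2-o1,rcond=None)[0]
    p,q=o1+t[0]*d1,o2+t[1]*d2; return (p+q)/2,np.linalg.norm(p-q)
def crop(im,u0,v0,w,h,k):
    return cv2.resize(im[v0:v0+h,u0:u0+w],None,fx=k,fy=k,interpolation=cv2.INTER_CUBIC)
E
python3 - <<'E'
from h import *
s=cv2.imread("pics/side0.png"); t=cv2.imread("pics/top0.png")
a=crop(t,180,180,100,75,4); b=crop(t,315,165,100,75,4); c=crop(s,230,230,100,100,3); d=crop(s,290,150,100,100,3)
out=np.zeros((600,800,3),np.uint8)
out[:300,:400]=a; out[:300,400:]=b; out[300:,:300]=c; out[300:,400:700]=d
cv2.imwrite("pics/crop1.png",out)
E
```

```text
(no output)
```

View pics/crop1.png

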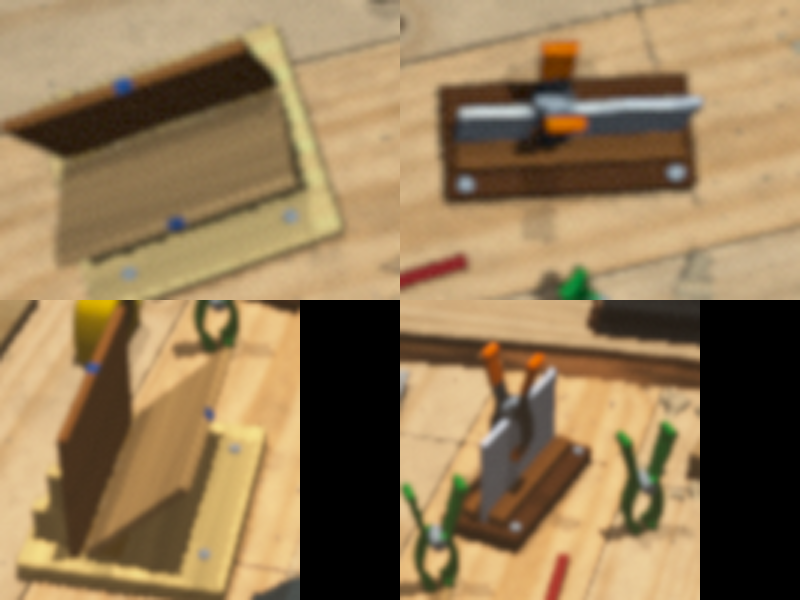

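The crop confirms that the orange clip sits astride the aluminium strip and that the other two are green. In the top view its handles are at (355,180) and (357,196). The blue marks are at top (211,201) on the backing board and (224,236) on the flap rim, and at side (261,252) and (300,268).

```bash
cat >> h.py <<'E'
def blobs(im,kind,roi=None,amin=3):
    hsv=cv2.cvtColor(im,cv2.COLOR_BGR2HSV)
    lo,hi={"blue":((105,110,50),(125,255,255)),"orange":((5,200,150),(17,255,255)),"alu":((0,0,130),(180,40,255))}[kind]
    m=cv2.inRange(hsv,lo,hi)
    if roi:
        k=np.zeros_like(m); u,v,w,h=roi; k[v:v+h,u:u+w]=1; m*=k
    n,l,st,ce=cv2.connectedComponentsWithStats(m)
    return [(ce[i].round(2),int(st[i,4]),st[i,:4].tolist()) for i in range(1,n) if st[i,4]>=amin]
E
python3 - <<'E'
from h import *
s=cv2.imread("pics/side0.png"); t=cv2.imread("pics/top0.png")
for n,im,r1,r2 in(("side",s,(230,230,100,100),(290,150,70,70)),("top",t,(180,180,100,75),(315,165,100,75))):
    print(n,"blue",blobs(im,"blue",r1)); print(n,"orange",blobs(im,"orange",r2)); 
    if n=="top": print(n,"alu",blobs(im,"alu",r2))
E2=None
a=onz("top",181.2,211,.13);b=onz("top",241,190,.13);print("backing top edge",a,b,b-a,np.linalg.norm(b-a))
print("rack base corners (z .018)",[onz("top",315+u/4,165+v/4,.018) for u,v in((440,90),(685,75),(692,195),(445,202))] if 0 else [onz("top",315+(u-400)/4,165+v/4,.018) for u,v in((440,88),(686,75),(693,193),(445,202))])
print("strip ends z .1",[onz("top",315+(u-400)/4,165+v/4,.1) for u,v in((458,112),(702,101))])
print(tri((260.7,252.3),(210.7,201.5)),tri((299.7,267.7),(224,236)))
print(tri((320.7,167.3),(355,180)),tri((335,170.7),(356.7,195.7)))
E
```

```text
side blue []
side orange [(array([319.72, 166.28]), 18, [317, 164, 6, 5]), (array([334.81, 169.95]), 21, [332, 168, 6, 5])]
top blue [(array([210.25, 201.25]), 8, [209, 200, 3, 4]), (array([223.5, 235.5]), 4, [223, 235, 2, 2])]
top orange [(array([354.65, 177.04]), 23, [351, 176, 8, 3]), (array([356.  , 195.92]), 25, [352, 195, 9, 3])]
top alu [(array([370.17, 190.68]), 132, [349, 189, 42, 5]), (array([338.66, 192.55]), 62, [330, 191, 18, 4]), (array([383.67, 207.89]), 9, [382, 207, 4, 3]), (array([331. , 210.5]), 6, [330, 210, 3, 2])]
backing top edge [0.5503 0.1952 0.13  ] [0.5742 0.0501 0.13  ] [ 0.0239 -0.1451  0.    ] 0.14703163312947837
rack base corners (z .018) [array([ 0.5705, -0.1545,  0.018 ]), array([ 0.5484, -0.3192,  0.018 ]), array([ 0.4689, -0.3058,  0.018 ]), array([ 0.4936, -0.143 ,  0.018 ])]
strip ends z .1 [array([ 0.5344, -0.1571,  0.1   ]), array([ 0.5133, -0.3057,  0.1   ])]
(array([0.562 , 0.1251, 0.1286]), np.float64(0.0032853213162850957)) (array([0.4797, 0.1122, 0.0988]), np.float64(0.0032847134248499862))
(array([ 0.5447, -0.2163,  0.1559]), np.float64(0.005965636246496393)) (array([ 0.5059, -0.2129,  0.1551]), np.float64(0.002322023445652469))
```

```bash
cat >> h.py <<'E'
from scipy.spatial.transform import Rotation as Ro
def shift(p,yaw):   # yaw = world angle of tool y; units and turn from the present pose
    s=status.state(); R=Ro.from_rotvec(s["tool_rot"]).as_matrix()
    cur=np.arctan2(R[1,1],R[0,1]); d=R.T@(np.asarray(p)-s["eef_pos"])/.025
    return d.round(2),round(-((yaw-cur+np.pi)%(2*np.pi)-np.pi),3)
E
python3 - <<'E'
from h import *
for p,y in(((.46,-.45,.28),-.8),((.47,-.25,.28),-.4),((.47,-.05,.28),0),((.45,.107,.26),.16)): print(shift(p,y))
print(shift((.45,.107,.11),.16))
for u,v in((210.25,201.25),): print(onz("top",u,v,.13))
E
```

```text
(array([ 8.69, -1.75, -0.99]), np.float64(-0.319))
(array([12.55, -8.77, -0.97]), np.float64(-0.719))
(array([ 16.04, -15.97,  -0.95]), np.float64(-1.119))
(array([ 18.06, -21.97,  -0.14]), np.float64(-1.279))
(array([ 18.06, -21.95,   5.86]), np.float64(-1.279))
[0.5608 0.1253 0.13  ]
```

Call:
{"fn": "apply_moves", "kwargs": {"targets": [[0, 2.2, -0.4, -1, -0.1], [0, 4.4, -0.8, -1, -0.2], [0, 6.6, -1.2, -1, -0.3], [0, 8.6, -1.8, -1, -0.4], [0, 9.6, -3.8, -1, -0.5], [0, 10.6, -5.8, -1, -0.6], [0, 11.6, -7.6, -1, -0.68], [0, 12.6, -9.4, -1, -0.76]]}}

```text
time_s: 1.1
eef_pos: [0.4642, -0.2339, 0.281]
tool_rot: [-2.579, -1.792, 0.0]
contact_force: [0.6, 0.5, 0.2]
finger_gap: -0.0001
grasp_force: 0.0
```

Run:
```python
from h import *
print(status.state()["eef_pos"])
for p,y in(((.47,-.05,.28),0),((.45,.107,.26),.16)): print(shift(p,y))
```

```text
[ 0.4642 -0.2339  0.281 ]
(array([ 6.98, -2.35,  0.04]), np.float64(-0.356))
(array([12.58, -5.29,  0.85]), np.float64(-0.516))
```

Call:
{"fn": "apply_moves", "kwargs": {"targets": [[0, 2.0, -0.7, 0, -0.1], [0, 4.0, -1.4, 0, -0.2], [0, 6.0, -2.0, 0, -0.3], [0, 8.0, -2.9, 0, -0.4], [0, 10.0, -3.9, 0.3, -0.48], [0, 12.0, -5.0, 0.8, -0.52], [0, 12.58, -5.29, 0.85, -0.52], [0, 12.58, -5.29, 0.85, -0.52]]}}

```text
time_s: 2.1
eef_pos: [0.4506, 0.1064, 0.2598]
tool_rot: [-2.031, -2.396, 0.001]
contact_force: [0.2, -0.7, -0.3]
finger_gap: 0.0001
grasp_force: 0.0
```

Run:
```python
from h import *
print(shift((.447,.107,.108),.16))
im=[cv2.cvtColor(vision.capture(n),cv2.COLOR_RGB2BGR) for n in("side","top")]
cv2.imwrite("pics/a.png",np.hstack([crop(im[0],200,150,150,150,2.6)[:390,:390],crop(im[1],150,140,150,150,2.6)[:390,:390]]))
```

```text
(array([ 0.04, -0.13,  6.07]), np.float64(0.005))
```

View pics/a.png

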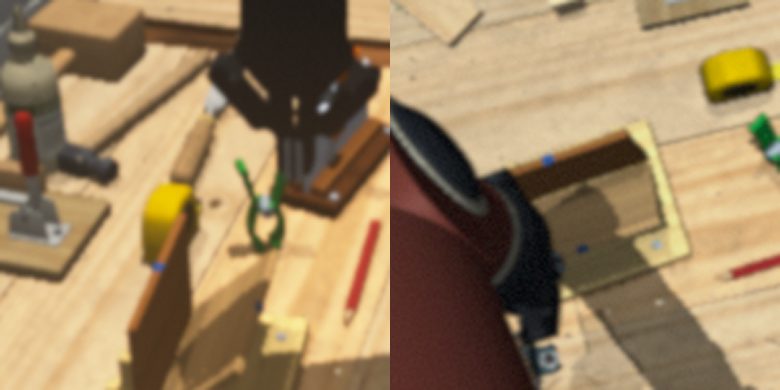

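The crop shows the closed fingertips in front of the flap, clear of it. The knuckles bulge out along the closing line, so I will push while rising with the rim.

Call:
{"fn": "apply_moves", "kwargs": {"targets": [[0, 0, -0.1, 2, 0], [0, 0, -0.1, 4, 0], [0, 0, -0.1, 5.5, 0], [0, 0, -0.1, 6.0, 0], [0, 0, 0.3, 6.0, 0], [0, 0, 0.6, 5.9, 0], [0, 0, 0.9, 5.8, 0]]}}

```text
time_s: 3.08
eef_pos: [0.4708, 0.108, 0.1161]
tool_rot: [-2.034, -2.39, 0.01]
contact_force: [-10.8, -0.8, 9.5]
finger_gap: 0.0
grasp_force: 7.1
```

Force on the tool along (-x, +z) means the tips are on the rim's end face rather than in front of it, so I will back off, go lower and push again.

Call:
{"fn": "apply_moves", "kwargs": {"targets": [[0, 0, -0.5, -0.1, 0], [0, 0, -1.0, 0.4, 0], [0, 0, -1.0, 0.9, 0], [0, 0, -0.5, 0.9, 0], [0, 0, -0.2, 0.9, 0], [0, 0, 0.1, 0.8, 0]]}}

```text
time_s: 3.82
eef_pos: [0.4737, 0.1088, 0.0949]
tool_rot: [-2.033, -2.391, 0.009]
contact_force: [-6.8, -1.3, 4.9]
finger_gap: 0.0001
grasp_force: 3.1
```

Run:
```python
from h import *
im=[cv2.cvtColor(vision.capture(n),cv2.COLOR_RGB2BGR) for n in("side","top")]
cv2.imwrite("pics/b.png",np.hstack([crop(im[0],230,200,100,120,4)[:480,:400],crop(im[1],170,170,100,120,4)[:480,:400]]))
```

```text
(no output)
```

View pics/b.png

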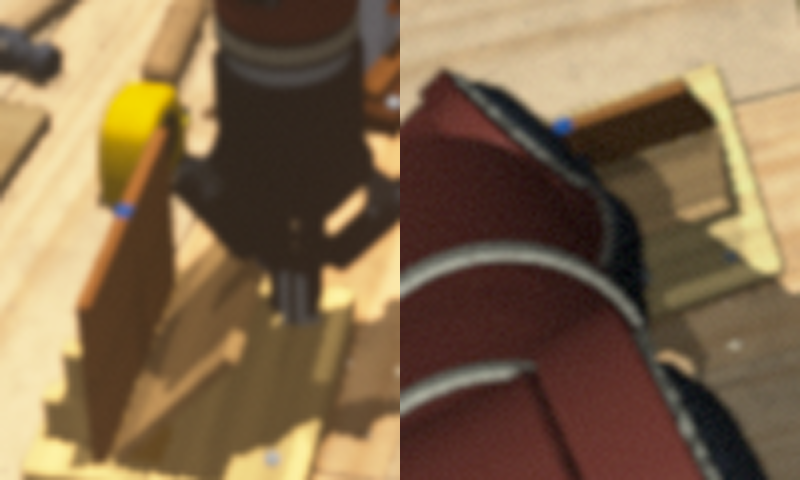

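The flap has in fact swung up; its end now runs from (120,455) to (240,340) in the crop, which is steeper than before. The rim bears on the flare above the straight fingertips, so I will rise and keep pushing along the arc.

Call:
{"fn": "apply_moves", "kwargs": {"targets": [[0, 0, -0.2, -0.4, 0], [0, 0, 0.0, -0.9, 0], [0, 0, 0.4, -1.0, 0], [0, 0, 0.8, -1.1, 0], [0, 0, 1.2, -1.2, 0], [0, 0, 1.5, -1.3, 0], [0, 0, 1.8, -1.4, 0]]}}

```text
time_s: 4.8
eef_pos: [0.521, 0.1164, 0.1299]
tool_rot: [-2.036, -2.393, -0.0]
contact_force: [-0.8, -0.1, -1.3]
finger_gap: 0.0
grasp_force: 0.6
```

Call:
{"fn": "apply_moves", "kwargs": {"targets": [[0, 0, 0.2, 0, 0], [0, 0, 0.35, 0, 0], [0, 0, 0.5, 0, 0], [0, 0, 0.5, 0, 0]]}}

```text
time_s: 5.3
eef_pos: [0.5333, 0.1186, 0.1301]
tool_rot: [2.035, 2.393, 0.002]
contact_force: [0.8, -0.4, -0.7]
finger_gap: -0.0
grasp_force: 0.0
```

Run:
```python
from h import *
im=[cv2.cvtColor(vision.capture(n),cv2.COLOR_RGB2BGR) for n in("side","top")]
cv2.imwrite("pics/c.png",np.hstack([crop(im[0],230,200,100,120,4)[:480,:400],crop(im[1],170,170,100,120,4)[:480,:400]]))
```

```text
(no output)
```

View pics/c.png

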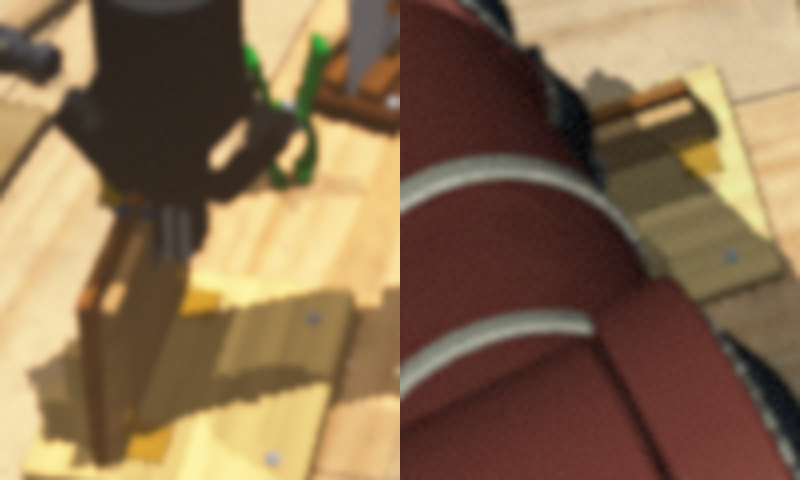

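The flap is nearly upright, with a sunlit gap still at its rim. I'll push on gently until the force shows the stop.

Call:
{"fn": "apply_moves", "kwargs": {"targets": [[0, 0, 0.1, 0, 0], [0, 0, 0.2, 0, 0], [0, 0, 0.3, 0, 0], [0, 0, 0.3, 0, 0]]}}

```text
time_s: 5.9
eef_pos: [0.5387, 0.1193, 0.1299]
tool_rot: [-2.034, -2.392, 0.005]
contact_force: [-5.4, -0.6, 2.7]
finger_gap: 0.0002
grasp_force: 2.5
```

Call:
{"fn": "apply_moves", "kwargs": {"targets": [[0, 0, 0.15, 0, 0], [0, 0, 0.3, 0, 0], [0, 0, 0.3, 0, 0]]}}

```text
time_s: 6.28
eef_pos: [0.5391, 0.1194, 0.1294]
tool_rot: [-2.028, -2.386, 0.026]
contact_force: [-17.1, -3.3, 13.8]
finger_gap: 0.0002
grasp_force: 9.1
```

Call:
{"fn": "apply_moves", "kwargs": {"targets": [[0, 0, -0.3, 0, 0], [0, 0, -1.2, 0, 0], [0, 0, -1.5, -2, 0], [0, 0, -1.5, -4, 0], [0, -2, -1.5, -6, 0], [0, -4, -1.5, -6, 0], [0, -6.5, -1.5, -6, 0], [0, -9, -1.0, -6, 0.15]]}}

```text
time_s: 7.28
eef_pos: [0.5597, -0.1069, 0.281]
tool_rot: [2.212, 2.226, 0.004]
contact_force: [2.1, 0.2, 0.9]
finger_gap: 0.0001
grasp_force: 0.0
```

Run:
```python
from h import *
im=[cv2.cvtColor(vision.capture(n),cv2.COLOR_RGB2BGR) for n in("side","top")]
for i,n in enumerate(("side","top")): cv2.imwrite(f"pics/{n}1.png",im[i])
o=np.hstack([crop(im[0],230,220,66,96,6),crop(im[1],175,170,66,96,6)])
cv2.imwrite("pics/d.png",o)
print(status.state()["eef_pos"],o.shape)
```

```text
[ 0.5606 -0.1151  0.2796] (576, 792, 3)
```

View pics/d.png

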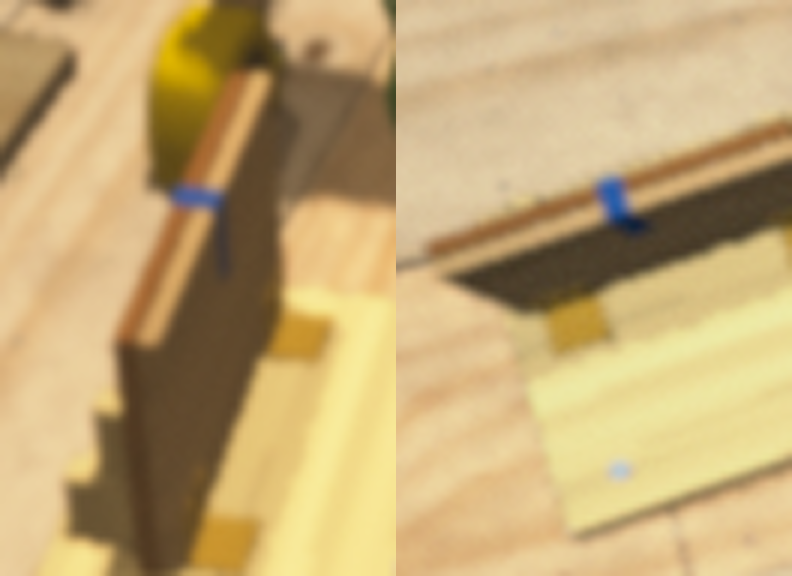

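The front board lies flat against the backing board. The blue mark spans both top edges, with its centre at about top (210.8,203.3) and side (262.4,252.3).

Run:
```python
from h import *
print("edge",tri((262.4,252.3),(210.8,203.3)),onz("top",210.8,203.3,.13),onz("side",262.4,252.3,.13))
f=lambda u,v,z,x0,y0,k:onz("top",x0+u/k-.4,y0+v/k-.4,z)
a=f(434-396,260,.13,175,170,6);b=f(785-396,142,.13,175,170,6);print("seam",a,b,"yaw",np.arctan2(*(-(a-b)[[0,1]])) , np.arctan2(-(a-b)[0],(a-b)[1]))
print("handles z.157",onz("top",355,179.5,.157),onz("top",356.5,195.7,.157),"side",onz("side",320.5,167,.157),onz("side",334.8,170.3,.157))
print(shift((.5258,-.2146,.28),-.141),shift((.5258,-.2146,.168),-.141))
```

```text
edge (array([0.5576, 0.1253, 0.1298]), np.float64(0.00383382352753773)) [0.5556 0.1246 0.13  ] [0.5596 0.1253 0.13  ]
seam [0.5458 0.1963 0.13  ] [0.5671 0.0549 0.13  ] yaw 2.99253184746824 0.14906080612155312
handles z.157 [ 0.5426 -0.2169  0.157 ] [ 0.5045 -0.2124  0.157 ] side [ 0.5483 -0.2161  0.157 ] [ 0.5073 -0.2116  0.157 ]
(array([-3.99, -1.37,  0.01]), np.float64(0.135)) (array([-3.95, -1.39,  4.49]), np.float64(0.135))
```

Call:
{"fn": "apply_moves", "kwargs": {"targets": [[60, -2, -0.7, 0, 0.07], [85, -3.97, -1.38, 0, 0.135], [85, -3.97, -1.38, 0, 0.135], [85, -3.97, -1.38, 2, 0.135], [85, -3.97, -1.38, 3, 0.135], [85, -3.97, -1.38, 4, 0.135], [85, -3.97, -1.38, 4.5, 0.135], [85, -3.97, -1.38, 4.5, 0.135]], "squeeze": 20}}

```text
time_s: 8.38
eef_pos: [0.5254, -0.2032, 0.1671]
tool_rot: [-2.353, -2.081, -0.0]
contact_force: [-0.4, -0.6, -0.1]
finger_gap: 0.0851
grasp_force: 0.0
```

Run:
```python
from h import *
print(shift((.5258,-.2146,.167),-.141))
im=[cv2.cvtColor(vision.capture(n),cv2.COLOR_RGB2BGR) for n in("side","top")]
cv2.imwrite("pics/e.png",np.hstack([crop(im[0],270,110,100,125,4),crop(im[1],305,140,100,125,4)]))
for n,i in(("side",0),("top",1)): print(n,blobs(im[i],"orange",((290,140,70,70),(315,165,100,75))[i]))
```

```text
(array([-0.45,  0.07,  0.01]), np.float64(0.018))
side []
top []
```

View pics/e.png

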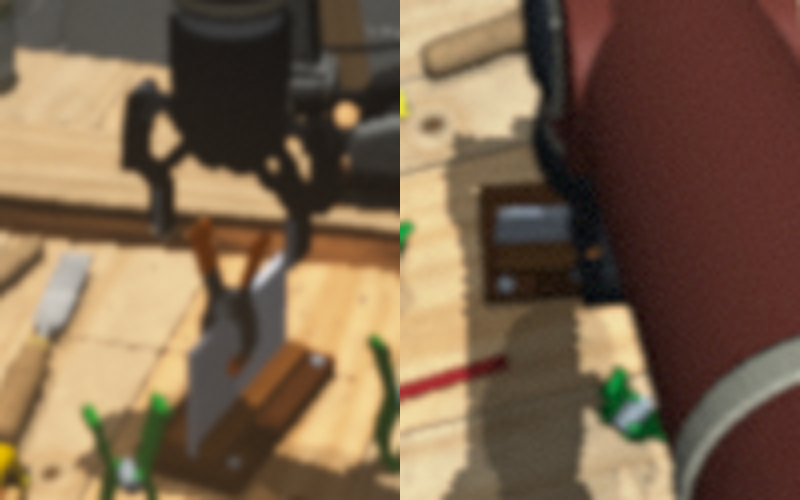

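The picture shows the open fingers on either side of the orange handles, clear of them. I'll centre along the strip and squeeze in steps.

Call:
{"fn": "apply_moves", "kwargs": {"targets": [[85, -0.45, 0.07, 0, 0.018], [70, -0.45, 0.07, 0, 0.018], [60, -0.45, 0.07, 0, 0.018], [52, -0.45, 0.07, 0, 0.018], [46, -0.45, 0.07, 0, 0.018], [40, -0.45, 0.07, 0, 0.018], [40, -0.45, 0.07, 0, 0.018]], "squeeze": 25}}

```text
time_s: 9.35
eef_pos: [0.5267, -0.2153, 0.1696]
tool_rot: [2.37, 2.057, 0.003]
contact_force: [-0.4, -0.1, 8.3]
finger_gap: 0.0402
grasp_force: 7.5
```

Call:
{"fn": "apply_moves", "kwargs": {"targets": [[36, 0, 0, -0.12, 0], [31, 0, 0, -0.22, 0], [26, 0, 0, -0.32, 0], [22, 0, 0, -0.38, 0], [18, 0, 0, -0.42, 0], [16, 0, 0, -0.42, 0], [16, 0, 0, -0.42, 0]], "squeeze": 30}}

```text
time_s: 10.22
eef_pos: [0.5253, -0.2152, 0.178]
tool_rot: [-2.373, -2.058, 0.0]
contact_force: [-0.3, -0.2, -0.7]
finger_gap: 0.0192
grasp_force: 29.9
```

Call:
{"fn": "apply_moves", "kwargs": {"targets": [[16, 0, 0, -0.4, 0], [16, 0, 0, -1.0, 0], [16, 0, 0, -1.8, 0], [16, 0, 0, -2.6, 0], [16, 0, 0, -3.4, 0], [16, 0, 0, -4.0, 0], [16, 0, 0, -4.2, 0]]}}

```text
time_s: 11.1
eef_pos: [0.5259, -0.2153, 0.2846]
tool_rot: [2.372, 2.057, 0.002]
contact_force: [0.7, -0.2, -1.3]
finger_gap: 0.0193
grasp_force: 29.9
```

Run:
```python
from h import *
im=[cv2.cvtColor(vision.capture(n),cv2.COLOR_RGB2BGR) for n in("side","top")]
o=np.zeros((500,800,3),np.uint8); o[:,:400]=crop(im[0],270,80,80,100,5); o[:,400:]=crop(im[1],300,140,80,100,5)
cv2.imwrite("pics/f.png",o)
print(blobs(im[0],"orange",(270,80,80,100)),blobs(im[1],"orange",(300,140,100,100)))
s=status.state();print(s["eef_pos"],s["finger_gap"],proj("side",s["eef_pos"]))
```

```text
[] []
[ 0.5255 -0.2152  0.2836] 0.019225224980511674 [329.041  123.8462]
```

View pics/f.png

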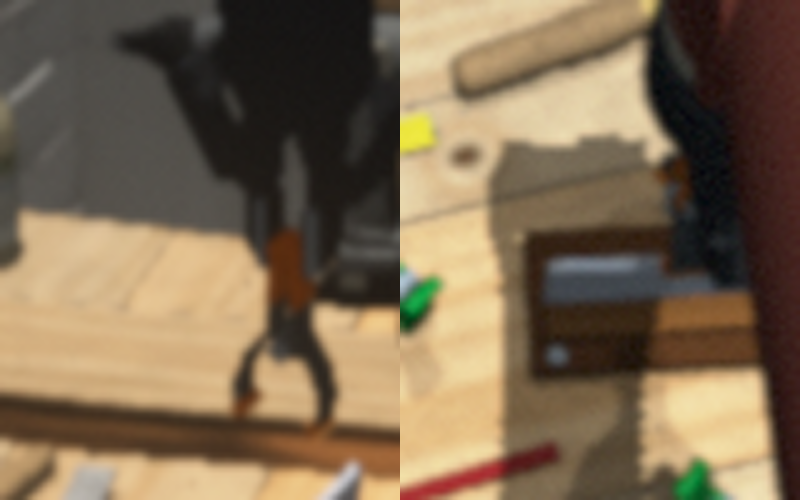

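The clip hangs upright with its jaws wide open. In the side crop its tips are at (240,400) and (325,420), and the pivot is at about (285,345).

Run:
```python
from h import *
s=status.state(); p=s["eef_pos"]
def zat(u,v,xy):
    zs=np.linspace(.1,.3,401); pr=np.array([proj("side",(xy[0],xy[1],z)) for z in zs]); i=np.argmin((pr[:,1]-v)**2); return zs[i],pr[i]
k=lambda u,v:(270+u/5-.4,80+v/5-.4)
ax=np.array([np.cos(-.15),np.sin(-.15)])
print("pivot",zat(*k(285,345),p[:2]),k(285,345))
print("tipA(+x)",zat(*k(240,402),p[:2]+.019*ax),k(240,402)); print("tipB",zat(*k(322,425),p[:2]-.019*ax),k(322,425))
print("handle top",zat(*k(288,230),p[:2]),k(288,230))
for q,y in(((.5,-.1,.284),-.05),((.5576,.1252,.284),.155)): print(shift(q,y))
```

```text
pivot (np.float64(0.21550000000000002), array([328.7968, 148.5256])) (326.6, 148.6)
tipA(+x) (np.float64(0.1775), array([322.1822, 160.0399])) (317.6, 160.0)
tipB (np.float64(0.1735), array([335.2054, 164.6363])) (334.0, 164.6)
handle top (np.float64(0.279), array([329.0241, 125.5486])) (327.20000000000005, 125.6)
(array([ 4.42, -1.66, -0.02]), np.float64(-0.092))
(array([13.66, -0.65, -0.02]), np.float64(-0.297))
```

Call:
{"fn": "apply_moves", "kwargs": {"targets": [[16, 1, -0.1, 0, -0.02], [16, 2.8, -0.2, 0, -0.06], [16, 4.8, -0.3, 0, -0.1], [16, 6.8, -0.4, 0, -0.15], [16, 8.8, -0.5, 0, -0.2], [16, 10.8, -0.6, 0, -0.25], [16, 12.5, -0.65, 0, -0.3], [16, 13.66, -0.65, 0, -0.3]]}}

```text
time_s: 12.2
eef_pos: [0.5558, 0.1301, 0.2824]
tool_rot: [-2.03, -2.394, -0.0]
contact_force: [0.1, -0.3, -1.8]
finger_gap: 0.0194
grasp_force: 29.9
```

Call:
{"fn": "apply_moves", "kwargs": {"targets": [[16, 0, 0, 0, 0], [16, 0, 0, 0, 0]]}}

```text
time_s: 12.45
eef_pos: [0.5569, 0.125, 0.2824]
tool_rot: [-2.038, -2.39, 0.003]
contact_force: [0.8, 0.2, -1.1]
finger_gap: 0.0191
grasp_force: 29.9
```

Run:
```python
from h import *
im=[cv2.cvtColor(vision.capture(n),cv2.COLOR_RGB2BGR) for n in("side","top")]
for i,n in enumerate(("side","top")): cv2.imwrite(f"pics/{n}2.png",im[i])
s=status.state();p=s["eef_pos"];print(p,s["finger_gap"],shift((.5576,.1252,.284),.155))
hsv=cv2.cvtColor(im[0],cv2.COLOR_BGR2HSV); m=cv2.inRange(hsv,(3,150,70),(14,255,255)); k=np.zeros_like(m); k[130:270,220:310]=1
n,l,st,ce=cv2.connectedComponentsWithStats(m*k)
for i in range(1,n):
    if st[i,4]>3: print(ce[i].round(1),st[i])
mb=cv2.inRange(hsv,(105,110,50),(125,255,255))*k; print("blue",cv2.connectedComponentsWithStats(mb)[2:])
ax=np.array([np.cos(.155),np.sin(.155),0])
for nm,q in(("pivot",p-[0,0,.069]),("tipA",p-[0,0,.111]+.021*ax),("tipB",p-[0,0,.111]-.021*ax),("edge",np.array([.5576,.1252,.13]))): print(nm,proj("side",q),proj("top",q))
```

```text
[0.5574 0.1238 0.2827] 0.01948354379004452 (array([ 0.05,  0.02, -0.05]), np.float64(0.001))
[294.1 165.4] [292 165   5   2   7]
[257.6 202.7] [252 193  12  21 156]
[249.5 235.2] [247 232   6   7  16]
[268.  240.8] [262 235  11  15  46]
[254.1 267.4] [253 265   3   5   8]
blue (array([[     0,      0,    640,    400, 256000]], dtype=int32), array([[319.5, 199.5]]))
pivot [260.8746 219.6872] [199.8591 194.9423]
tipA [252.4844 235.2274] [203.1727 190.3514]
tipB [272.2099 237.4243] [208.3705 207.612 ]
edge [263.2916 252.4606] [210.448  202.5463]
```

Run:
```python
from h import *
im=[cv2.imread(f"pics/{n}2.png") for n in("side","top")]
o=np.zeros((560,784,3),np.uint8); o[:,:432]=crop(im[0],230,185,54,70,8); o[:,440:776]=crop(im[1],180,170,42,70,8)
o=cv2.convertScaleAbs(o,alpha=1.5,beta=15)
cv2.imwrite("pics/g.png",o)
```

View pics/g.png

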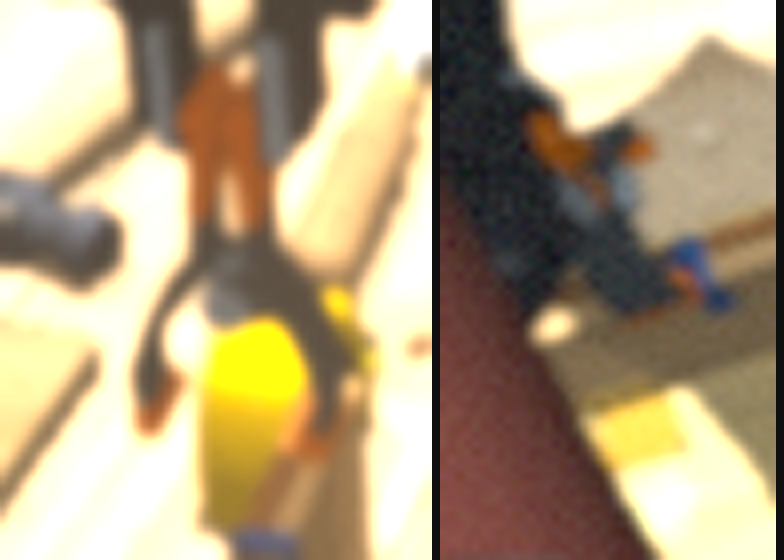

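The side crop shows the clip centred in the pads and upright, with tip A at (152,415), tip B at (315,440) and the pin end at (228,305). After the roughly 1 px camera bias seen on the mark, that lines up with the edge to within about 2 mm. The bowl between the jaws is about 22 mm wide just below the pin, so I'll lower it.

Call:
{"fn": "apply_moves", "kwargs": {"targets": [[16, 0.05, 0.02, 0.4, 0], [16, 0.05, 0.02, 0.9, 0], [16, 0.05, 0.02, 1.3, 0], [16, 0.05, 0.02, 1.6, 0], [16, 0.05, 0.02, 1.8, 0]]}}

```text
time_s: 13.18
eef_pos: [0.5578, 0.1264, 0.2374]
tool_rot: [-2.039, -2.389, 0.001]
contact_force: [-0.1, 0.2, -1.5]
finger_gap: 0.0195
grasp_force: 29.9
```

Call:
{"fn": "apply_moves", "kwargs": {"targets": [[16, 0, 0, 0.2, 0], [16, 0, 0, 0.4, 0], [16, 0, 0, 0.6, 0], [16, 0, 0, 0.75, 0], [16, 0, 0, 0.84, 0], [16, 0, 0, 0.84, 0], [16, 0, 0, 0.84, 0]]}}

```text
time_s: 14.05
eef_pos: [0.558, 0.1266, 0.2173]
tool_rot: [2.039, 2.39, 0.001]
contact_force: [-0.1, -0.4, -1.3]
finger_gap: 0.0194
grasp_force: 29.9
```

Run:
```python
from h import *
im=[cv2.cvtColor(vision.capture(n),cv2.COLOR_RGB2BGR) for n in("side","top")]
for i,n in enumerate(("side","top")): cv2.imwrite(f"pics/{n}3.png",im[i])
s=status.state();p=s["eef_pos"];print(p,s["finger_gap"],s["contact_force"],s["ft_torque"],s["grasp_force"])
hsv=cv2.cvtColor(im[0],cv2.COLOR_BGR2HSV); m=cv2.inRange(hsv,(3,150,70),(14,255,255)); k=np.zeros_like(m); k[200:300,225:300]=1
n,l,st,ce=cv2.connectedComponentsWithStats(m*k)
for i in range(1,n):
    if st[i,4]>3: print(ce[i].round(1),st[i])
ax=np.array([np.cos(.155),np.sin(.155),0])
for nm,q in(("pivot",p-[0,0,.069]),("handle",p-[0,0,.014]),("tipA",p-[0,0,.111]+.021*ax),("tipB",p-[0,0,.111]-.021*ax),("edge",np.array([.5576,.1252,.13])),("front edge",np.array([.5576,.1252,.13])-.008*ax)): print(nm,proj("side",q))
```

```text
[0.558  0.1265 0.2173] 0.0196820010111282 [ 0.1846 -1.2647 -0.8515] [ 0.0259 -0.0081  0.0394] 29.889037907123566
[259.4 231. ] [254 221  15  21 150]
[251. 260.] [249 257   5   7  16]
[270.  264.9] [268 262   6   6  23]
[252.1 272.3] [250 266   6  13  23]
pivot [262.2386 245.9788]
handle [260.3573 224.5886]
tipA [254.0965 260.3062]
tipB [273.1608 262.5867]
edge [263.2916 252.4606]
front edge [266.9714 252.8899]
```

Run:
```python
from h import *
c=np.array([.5576,.1252,0]); ax=np.array([np.cos(.155),np.sin(.155),0]); ay=np.array([-ax[1],ax[0],0])
b=np.array([-.9,-.2]) # side-view bias seen on the mark
for z in(.109,.104,.099): print(z,"front face under +y end of tip",proj("side",c+[0,0,z]-.008*ax+.011*ay)+b,"tip inner if centred",proj("side",c+[0,0,z]-.0165*ax+.011*ay)+b,"outer",proj("side",c+[0,0,z]-.0265*ax+.011*ay)+b)
print("tipA in/out",proj("side",c+[0,0,.104]+.0165*ax+.011*ay)+b,proj("side",c+[0,0,.104]+.0265*ax+.011*ay)+b)
im=cv2.imread("pics/side3.png")
for v in(262,264,266): print(v,[(u,*im[v,u][::-1].tolist()) for u in range(258,280)])
```

```text
0.109 front face under +y end of tip [265.2913 263.7198] tip inner if centred [269.1999 264.1902] outer [273.8112 264.7451]
0.104 front face under +y end of tip [265.4436 265.526 ] tip inner if centred [269.3415 265.9974] outer [273.9402 266.5535]
0.099 front face under +y end of tip [265.595  267.3222] tip inner if centred [269.4824 267.7946] outer [274.0686 268.3519]
tipA in/out [254.264  264.1741] [249.7247 263.6252]
262 [(258, 96, 68, 40), (259, 101, 74, 46), (260, 99, 75, 46), (261, 95, 72, 45), (262, 89, 67, 42), (263, 85, 64, 41), (264, 83, 63, 41), (265, 80, 63, 43), (266, 70, 57, 47), (267, 69, 55, 47), (268, 81, 56, 39), (269, 85, 55, 34), (270, 74, 53, 35), (271, 67, 51, 36), (272, 75, 54, 36), (273, 86, 59, 34), (274, 95, 67, 40), (275, 106, 79, 49), (276, 145, 110, 69), (277, 203, 158, 102), (278, 234, 191, 128), (279, 242, 206, 141)]
264 [(258, 118, 86, 52), (259, 123, 92, 56), (260, 119, 90, 55), (261, 105, 79, 49), (262, 91, 69, 43), (263, 86, 65, 42), (264, 86, 65, 43), (265, 82, 64, 44), (266, 73, 59, 47), (267, 75, 55, 44), (268, 92, 56, 36), (269, 99, 56, 29), (270, 95, 56, 31), (271, 88, 55, 30), (272, 90, 58, 33), (273, 92, 64, 36), (274, 97, 71, 43), (275, 109, 80, 46), (276, 143, 107, 62), (277, 196, 152, 97), (278, 233, 192, 131), (279, 242, 208, 143)]
266 [(258, 197, 151, 91), (259, 192, 148, 89), (260, 162, 124, 73), (261, 119, 89, 54), (262, 92, 69, 44), (263, 86, 65, 41), (264, 85, 65, 42), (265, 84, 64, 44), (266, 80, 62, 45), (267, 83, 61, 43), (268, 97, 61, 35), (269, 106, 60, 28), (270, 108, 61, 27), (271, 103, 61, 30), (272, 96, 63, 35), (273, 94, 68, 40), (274, 103, 77, 44), (275, 115, 85, 45), (276, 142, 107, 59), (277, 196, 153, 96), (278, 234, 195, 130), (279, 243, 211, 144)]
```

Tip B spans 268–273 and tip A 249–254, against 269–274 and 250–254 if perfectly centred. That is within 2 mm, leaving about 6 mm clear on each side. I'll trim by 1 mm and hand in.

Call:
{"fn": "apply_moves", "kwargs": {"targets": [[16, 0, -0.04, 0, 0], [16, 0, -0.04, 0, 0], [16, 0, -0.04, 0, 0], [16, 0, -0.04, 0, 0]]}}

```text
time_s: 14.65
eef_pos: [0.5569, 0.1263, 0.2171]
tool_rot: [-2.039, -2.39, -0.0]
contact_force: [0.3, -0.4, -0.9]
finger_gap: 0.019
grasp_force: 29.9
```

```bash
python3 -c "
from bench import job; print(job.finish_job())"
```

```text
the job is handed in; nothing more can be done
None
```

The job is handed in at 14.7 s: the front board lies flat against the backing board, and the orange clip is held fully open over the top edge at the blue mark, with its jaw tips about 25 mm down and an estimated 6 mm or more clear of the boards on each side (no contact force).

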